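# Push the row of knobs home and shut the keeper

## Robot

A 6-joint arm with a two-finger parallel gripper is mounted at the origin on a cart in front of the work surface, level with it; the furniture and walls round the work are solid. World frame = base frame: x ahead of the robot, y to its left, z up, the work surface at z = 0. Lengths are in m, angles in rad, forces in N, time in s.
With the tool pointing down it reaches from about 0.225 to 0.875 m from the base axis. Payload 3.4 kg.
Tool frame: the origin (TCP) lies midway between the tips of the shut fingers; the grasp point (between the pads) lies 19 mm behind it (manip.grasp_offset is the distance from the TCP to the grasp point, in m); x points along the fingers, y is the direction in which the jaws open and shut, and the axes are right-handed (so a half turn about x gives the same grasp; the last joint's range is limited). The gripper opens to 85 mm and grips with 20 to 120 N. Pads are 22 mm wide; open, the fingers measure 114 mm over their backs; the gripper's body (76 mm by 85 mm) begins 54 mm behind the grasp point. The pads swing forward as they close: fully open they stand 13 mm farther back than shut.
Start: joints at [1.042, 0.276, 1.505, -0, 1.361, -0.121], TCP at [0.228, 0.528, 0.208] pointing down, gripper open.
Joint ranges: [-2.89, 2.89], [-0.75, 2.08], [0.22, 2.7], [-1.18, 4.32], [0.11, 2.71], [-2.7, 2.7]. Speed limits (rad/s): [2.57, 2.57, 3.14, 3.14, 3.14, 3.14].

## Interface

Orientations are given as a unit quaternion [w, x, y, z].
In Python, from rig import manip gives the robot as it stands.
- The arm moves only by the shell command python3 -m creep 'ROWS' [OPENING] [FORCE]. ROWS is a JSON object of lists of equal length, an entry for each row: "delta_pos": the shift along the tool's x, y, z in cm, a list of three; "dr": the turn, a rotation vector about the tool's x, y, z in rad, a list of three. In form: {"delta_pos": [[dx, dy, dz], ...], "dr": [[rx, ry, rz], ...]}. A call has 1 to 10 rows; each row is the pose to reach, as a shift and turn from the pose commanded when the call began, along the tool's axes at that moment; what a row does not reach only later rows make up. A row lasts 1/10 s, in which the tool goes at most 50 mm and 8.59 degrees, less where a joint would pass 70% of its speed; a pose out of reach is approached as far as the arm can. A call with a gripper value outside its range is refused whole. OPENING is the opening, from -1 (shut) to 1 (fully open), set as the call begins (- or left out, the last holds). The fingers move at their own pace and stop on an object; FORCE is the grip in N (left out, the last holds). Time passes only in rows, so rows that repeat a pose let the fingers close. It gives the time, the measured TCP pose, the force and the opening at its end, in the units of the state.
- manip.get_state(): the state, without advancing time (a new reading comes with each control period).
- manip.get_image(name): name is "scene" or "side" or "wrist"; returns a dict with "pixels" (420x560x3 uint8, blue, green, red), "depth" (420x560 float32, m along the optical axis (not along the pixel's ray), 0 where there is no reading), "intrinsics" (3x3 intrinsics, pixels), "rvec" (rotation vector, rad) and "tvec" (3), from world to camera coordinates, as OpenCV has them. Camera axes: x right, y down, z forward; pixel columns grow to the right and rows downward; lengths in m; the calibration is good to about 2 mm. A picture is of the moment at which its call begins.
- manip.sign_off(): hands the job in, once; it reports no verdict.
The state is a dict: "clock": time; "qpos": joint angles; "qd": joint speeds; "effort": joint torques, N m; "position": TCP position; "ee_rot": TCP orientation; "contact_force": force on the tool from outside, world axes, zero at the start; "moment": the same for the moment, N m; "width": finger opening in m.
Only numpy, scipy, OpenCV 4.12 (cv2) and the standard library are available. Lean on these libraries where they do the work, as an engineer would, in place of code of your own. Each camera call takes 0.05 s, during which the arm holds its last target. There are 200 camera calls.

## Task

Four brass knobs stand in a row, touching, in the channel of the plywood fixture on the bench. Push the row along the channel from behind with the fingertips until the leading knob is against the steel end stop with no gaps in the row, then push the steel keeper fully across the channel behind the last knob. Only push: do not pinch, lift or tip the knobs, do not move the other things on the bench, and finish clear of everything.

Things in the scene. Friction and masses are not known exactly. Their poses are not given: they have to be found in the camera images.
- fixture: Plywood board fixed to the bench, x -170 to +150 mm, 78 mm wide, 12 mm thick, with a straight channel along its x axis. Origin at bench level on the channel's centre line; +x runs along the channel to the end stop, +y to the keeper's side, z up. Channel floor at z = 12 mm, open at its -x end, between two aluminium lips 39 mm apart (8 mm thick, tops at z = 19 mm).
- seat_end (a point): Foot of the end stop's face, on the channel floor's centre line (fixture x = +130, z = 12 mm); same axes as the fixture. The stop is a steel block 60 mm wide, 20 mm thick, top 46 mm above the bench. With the row home, the knobs' centres are at fixture x = 112, 77, 42 and 7 mm and the row's rear at x = -10 mm.
- knob_1: Leading knob, nearest the end stop: turned brass furniture knob standing on its 35 mm round foot in the channel, 37 mm high, about 0.12 kg, narrow at the waist (11 mm up), with a round head as wide as the foot 23 to 31 mm up; origin at the centre of its underside. The row starts 60 to 110 mm short of the stop.
- knob_2: Second knob, same kind as knob_1; origin at the centre of its underside.
- knob_3: Third knob, same kind; origin at the centre of its underside.
- knob_4: Last knob of the row, farthest from the end stop, same kind; origin at the centre of its underside. A fingertip pushing it from behind (its -x side in the fixture's frame), above the lips, moves the whole row; sliding the row takes under 5 N.
- keeper (a joint): Slide of the keeper, m: 0 = open (starts up to 0.008), 0.052 = fully across the channel, against its stop. Moves along fixture -y, stays where left, about 1.5 N. It is a steel plate on edge, z 20 to 42 mm, fixture x -22 to -14 mm; open, its inner end is at y = +36 mm. It clears the last knob by 4 mm if the row is home, else the row blocks it.
- keeper_tab (a point): Centre of the outer face (facing fixture +y) of the upright steel tab at the keeper's outer end, 39 mm above the bench (fixture x = -18, y = +106 mm at joint 0). Tab 36 mm wide along fixture x, 5 mm thick, z 20 to 58 mm. Push this face towards fixture -y. The keeper's fixed guide, 32 mm high, covers fixture x -46 to +10, y +38 to +84 mm.
- spare_knob: A fifth, loose brass knob of the same kind (35 mm wide, 37 mm high) standing on the bench beside the fixture, on the keeper's side near the end stop. Not part of the job: leave it standing. Origin at the centre of its underside.
- padlock: Loose brass padlock, 59x38x13 mm, lying on the bench; leave alone. Origin under its centre.
- hinge_pin: Loose round steel hinge pin, 55 mm long, 12 mm thick, lying on the bench; leave alone. Origin under its centre.
Not all that is in view belongs to the job. Leave any pink or turquoise look-alike of the knob_4 alone.

How it is judged:
By the outcome, as a careful person would: the job done as asked, in the order asked, and still so for the second after the job is handed in, with the robot touching nothing.
It also fails if it takes over 45 s, if anything falls off the work surface, if the arm or the gripper's body presses on something with over 40 N, if the wrist force passes 120 N, or if a joint passes its speed limit or range.

## Working session

There is one attempt and no reset: what is moved stays moved. The work goes in short steps, Python scripts to look and compute and a shell command to move; the robot and the scene stay as the last step left them, time stands still between calls to the robot, and variables do not carry over. Pictures are saved under pics/ and viewed, about 8 in all and at most 12, crops included, and the job is handed in when it is done.

```bash
mkdir -p pics; cat > h.py <<'E'
import numpy as np, cv2
from rig import manip
def grab(n,f):
    d=manip.get_image(n); cv2.imwrite(f'pics/{f}.png',d['pixels']); np.savez(f'pics/{f}.npz',**{k:np.asarray(v) for k,v in d.items()}); return d
def load(f): return np.load(f'pics/{f}.npz')
def world(d):
    K=d['intrinsics'];R=cv2.Rodrigues(np.array(d['rvec'],float))[0];t=np.array(d['tvec'],float).ravel()
    z=d['depth'];v,u=np.mgrid[:z.shape[0],:z.shape[1]]
    c=np.stack([(u-K[0,2])/K[0,0]*z,(v-K[1,2])/K[1,1]*z,z],-1)
    w=(c-t)@R; w[z==0]=np.nan; return w
E
python3 - <<'E'
from h import *
print(manip.get_state())
a=grab('scene','s0');b=grab('side','d0')
E
```

```text
{'clock': 0.0, 'qpos': array([ 1.04200138e+00,  2.76571996e-01,  1.50612927e+00,  1.69103295e-05,
        1.36070311e+00, -1.20965566e-01]), 'qd': array([-0.00065815,  0.00012115,  0.00103189, -0.00016313,  0.000735  ,
       -0.00114502]), 'effort': array([ 3.23073473e-03, -4.16772366e+01, -2.45812923e+01,  2.42092965e-04,
        1.08660504e-02, -1.35759939e-05]), 'position': array([0.22774528, 0.52735147, 0.20665441]), 'ee_rot': array([ 0.69224594,  0.14258827,  0.69266594, -0.14379861]), 'contact_force': array([ 0.08651691, -0.57193571,  0.47105983]), 'moment': array([ 0.01838434, -0.01133089, -0.04656636]), 'width': 0.0851710543709198}
```

View pics/s0.png

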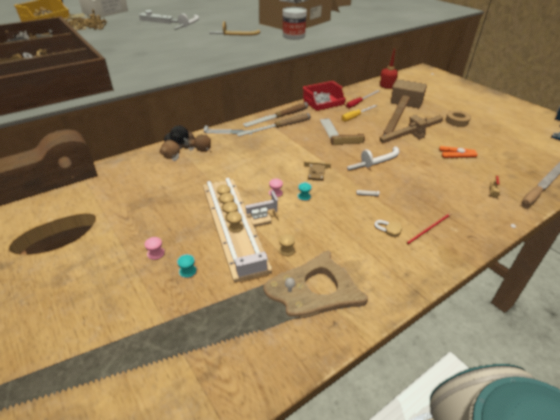

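View pics/d0.png

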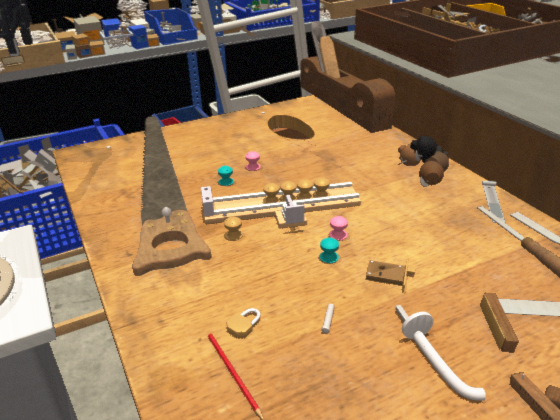

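The scene view shows the fixture from (210,182) to (255,270), with the end stop at (250,263), knobs at (224–234, 186–217) and the keeper tab at about (275,203). The side view shows the stop at (207,200), knobs at (270–322,188) and the tab at (293,210). The pink and turquoise knobs are decoys.

```bash
python3 - <<'E'
from h import *
for f,pts in (('s0',dict(stop=(250,263),k4=(224,186),k1=(234,217),tab=(275,203),spare=(287,243),pink=(277,186),turq=(305,190))),('d0',dict(stop=(207,200),k1=(270,188),k4=(322,185),tab=(294,212),spare=(232,222),pink=(339,222),turq=(329,244)))):
    d=load(f);w=world(d)
    for k,(u,v) in pts.items(): print(f,k,np.round(w[v,u]*1000))
    R=cv2.Rodrigues(d['rvec'])[0];print('cam',-R.T@d['tvec'].ravel())
E
```

```text
s0 stop [471.  28.  40.]
s0 k4 [702. -45.  50.]
s0 k1 [596. -10.  48.]
s0 tab [ 586. -109.   47.]
s0 spare [481. -65.  33.]
s0 pink [ 653. -161.   31.]
s0 turq [ 605. -209.   29.]
cam [0.02992213 0.27937039 0.59125125]
d0 stop [469.   0.  45.]
d0 k1 [594. -23.  48.]
d0 k4 [695. -58.  44.]
d0 tab [ 598. -117.   44.]
d0 spare [487. -81.  36.]
d0 pink [ 661. -175.   35.]
d0 turq [ 608. -225.   36.]
cam [ 0.20673284 -0.83547575  0.58525192]
```

```bash
python3 - <<'E'
from h import *
from scipy.optimize import minimize
P=[]
for f in('s0','d0'):
    w=world(load(f)).reshape(-1,3); w=w[np.isfinite(w).all(1)]*1000
    w=w[(w[:,0]>420)&(w[:,0]<800)&(w[:,1]>-160)&(w[:,1]<120)&(w[:,2]>5)&(w[:,2]<70)]; P.append(w)
def loc(p,w):
    c,s=np.cos(p[2]),np.sin(p[2]); d=w[:,:2]-p[:2]
    return np.c_[d@[c,s],d@[-s,c],w[:,2]]
# template: height map, score by height residual (clipped)
def H(x,y):
    h=np.zeros_like(x)
    b=(x>-170)&(x<150)&(abs(y)<39); h[b]=12
    h[b&(abs(y)>19.5)&(abs(y)<27.5)&(x<130)]=19
    h[(x>130)&(x<150)&(abs(y)<30)]=46
    h[(x>-46)&(x<10)&(y>38)&(y<84)]=32
    return h
from scipy.optimize import differential_evolution as DE
for name,W in(('scene',P[0]),('side',P[1]),('both',np.vstack(P))):
    def cost(p):
        # all z>5 points must lie on template; knobs/keeper clipped
        l=loc(p,W);m=(l[:,1]>-60)&(l[:,1]<95)
        return np.minimum(abs(l[:,2]-H(l[:,0],l[:,1])),12).sum()
    r=DE(cost,[(540,660),(-60,40),(2.6,3.1)],seed=1,maxiter=150,tol=1e-8)
    p=r.x;print(name,np.round(p,2),'yaw',np.degrees(p[2]),len(W),r.fun/len(W))
    for f,w in zip('sd',P):
        l=loc(p,w)
        k=l[(l[:,2]>38)&(abs(l[:,1])<22)&(l[:,0]<120)]
        print(f,'heads x',np.percentile(k[:,0],[1,99]).round(),'y',np.percentile(k[:,1],[5,50,95]).round())
        t=l[(l[:,2]>47)&(l[:,1]>85)&(l[:,1]<125)]
        if len(t):print(' tab',np.percentile(t,[2,98],axis=0).round())
        st=l[(l[:,2]>36)&(l[:,0]>120)&(abs(l[:,1])<40)];print(' stop',np.percentile(st,[2,98],axis=0).round())
    c,s=np.cos(p[2]),np.sin(p[2])
    for n,q in(('pink',(657,-168)),('turq',(606,-217)),('spare',(484,-73))):
        d=np.array(q)-p[:2];print(n,np.round([d@[c,s],d@[-s,c]]))
E
```

```text
scene [612.23 -16.46   2.85] yaw 163.57483700716506 5367 6.333895201383309
s heads x [-104.   25.] y [-14.  -2.  13.]
 tab [[-35.  96.  47.]
 [ -1. 101.  59.]]
 stop [[130. -29.  37.]
 [150.  28.  48.]]
d heads x [-106.   26.] y [-6.  9. 18.]
 tab [[-34.  98.  48.]
 [  1. 105.  59.]]
 stop [[133. -25.  37.]
 [152.  33.  48.]]
pink [-86. 133.]
turq [-51. 194.]
spare [107.  90.]
side [609.7  -17.56   2.86] yaw 163.6898078356624 5258 6.602271259020385
s heads x [-106.   23.] y [-16.  -3.  11.]
 tab [[-37.  94.  47.]
 [ -3.  99.  59.]]
 stop [[128. -31.  37.]
 [148.  26.  48.]]
d heads x [-109.   24.] y [-8.  7. 16.]
 tab [[-36.  96.  48.]
 [ -1. 103.  59.]]
 stop [[131. -27.  37.]
 [150.  31.  48.]]
pink [-88. 131.]
turq [-52. 192.]
spare [105.  89.]
both [610.49 -16.38   2.85] yaw 163.55299653597925 10625 6.535974356736435
s heads x [-106.   24.] y [-14.  -2.  13.]
 tab [[-36.  96.  47.]
 [ -3. 101.  59.]]
 stop [[129. -30.  37.]
 [148.  28.  48.]]
d heads x [-108.   25.] y [-7.  8. 17.]
 tab [[-35.  97.  48.]
 [ -1. 104.  59.]]
 stop [[131. -25.  37.]
 [150.  33.  48.]]
pink [-88. 132.]
turq [-52. 194.]
spare [105.  90.]
```

```bash
cat >> h.py <<'E'
from scipy.spatial.transform import Rotation as Ro
O=np.array([611,-16.5]);YAW=np.radians(163.6);F=np.array([[np.cos(YAW),-np.sin(YAW)],[np.sin(YAW),np.cos(YAW)]])
def st():
    s=manip.get_state();q=s['ee_rot'];return s,Ro.from_quat([q[1],q[2],q[3],q[0]])
def fix():
    s,R=st();p=s['position']*1000;return np.r_[F.T@(p[:2]-O),p[2]]
def to(x,y,z):
    """fixture target mm -> tool delta cm & rotvec (tool x down, y along +-fixture x)"""
    s,R=st();t=np.r_[O+F@[x,y],z]/1000
    best=None
    for sg in(1,-1):
        X=np.array([0,0,-1.]);Y=np.r_[F[:,0]*sg,0];T=Ro.from_matrix(np.c_[X,Y,np.cross(X,Y)])
        r=(R.inv()*T).as_rotvec(); best=min([b for b in(best,(np.linalg.norm(r),r,sg)) if b],key=lambda b:b[0])
    return 'fix',fix().round(1),'d_cm',(R.inv().apply(t-s['position'])*100).round(2),'dr',best[1].round(3),best[2]
E
python3 - <<'E'
from h import *
s,R=st();print(R.as_matrix().round(3));print(to(-145,0,150))
E
```

```text
[[-0.001  0.397  0.918]
 [-0.001  0.918 -0.397]
 [-1.    -0.002 -0.   ]]
('fix', array([ 521.2, -413.6,  206.7]), 'd_cm', array([  5.71, -32.97,  71.14]), 'dr', array([1.449e+00, 1.000e-03, 1.000e-03]), -1)
```

```bash
python3 -m creep '{"delta_pos":[[0,-1.6,3.6],[0,-3.3,7.1],[0,-5,10.7],[0,-6.6,14.2],[0,-8.3,17.8],[0,-9.9,21.3],[0,-11.5,24.9],[0,-13.2,28.5],[0,-14.8,32],[0,-16.5,35.6]],"dr":[[0.072,0,0],[0.145,0,0],[0.217,0,0],[0.29,0,0],[0.362,0,0],[0.435,0,0],[0.507,0,0],[0.58,0,0],[0.652,0,0],[0.725,0,0]]}' -1 20; python3 -c "
from h import *
print(to(-145,0,150))"
```

```text
clock: 1.1
position: [0.49, 0.2339, 0.2072]
ee_rot: [0.596, 0.38, 0.596, -0.38]
contact_force: [0.3, 0.8, -0.8]
width: 0.0002
('fix', array([ 186.8, -206. ,  207.2]), 'd_cm', array([ 5.69, 11.32, 37.38]), 'dr', array([ 0.721, -0.   ,  0.001]), -1)
```

```bash
python3 -m creep '{"delta_pos":[[0,1.1,3.7],[0,2.3,7.5],[0,3.4,11.2],[0,4.5,15],[0,5.7,18.7],[0,6.8,22.4],[1,7.9,26.2],[2,9.1,29.9],[4,10.2,33.6],[5.7,11.3,37.4]],"dr":[[0.072,0,0],[0.145,0,0],[0.217,0,0],[0.29,0,0],[0.362,0,0],[0.435,0,0],[0.507,0,0],[0.58,0,0],[0.652,0,0],[0.721,0,0]]}'; python3 -c "
from h import *
print(to(-145,0,24));w=grab('wrist','w1')"
```

```text
clock: 2.1
position: [0.7509, -0.0566, 0.1491]
ee_rot: [-0.423, -0.566, -0.424, 0.566]
contact_force: [-0.3, 0.2, -0.3]
width: -0.0
('fix', array([-145.6,   -1. ,  149.1]), 'd_cm', array([12.51, -0.04,  0.1 ]), 'dr', array([ 0.   , -0.   ,  0.001]), -1)
```

View pics/w1.png

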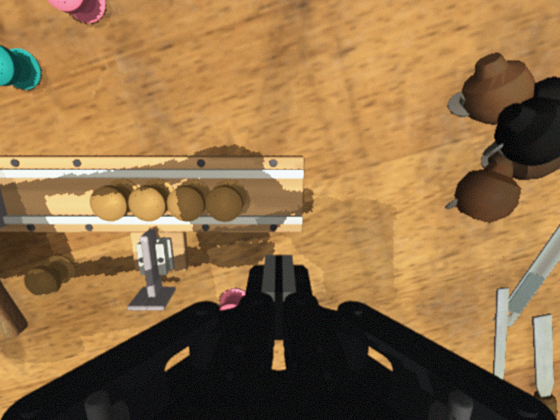

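The wrist view shows the row at (107–225, 203), the free channel behind it out to (303,203), and shut fingertips at about (280,265). I'll cross-check the row and tab in this cloud.

```bash
python3 - <<'E'
from h import *
w=world(load('w1'))*1000
def f(p): return np.r_[F.T@(p[:2]-O),p[2]]
for n,(u,v) in dict(k1=(107,203),k4=(225,203),lipT=(250,173),lipB=(250,221),tabtop=(150,305),boardend=(301,195),pink=(232,297)).items(): print(n,f(w[v,u]).round())
l=w[170:235,60:310].reshape(-1,3);l=np.c_[(l[:,:2]-O)@F,l[:,2]]
k=l[(l[:,2]>36)&(abs(l[:,1])<25)&(l[:,0]<60)];print(np.percentile(k,[1,99],axis=0).round(1))
k=l[(l[:,2]>15)&(l[:,2]<23)&(l[:,0]<-115)];print([np.percentile(k[s*k[:,1]>0][:,1],[2,98]).round(1) for s in(1,-1)])
E
```

```text
k1 [ 6. -0. 48.]
k4 [-98.  -0.  48.]
lipT [-118.  -22.   18.]
lipB [-117.   27.   19.]
tabtop [-23.  99.  56.]
boardend [-168.    2.   12.]
pink [-93. 121.   7.]
[[-110.4  -13.9   37. ]
 [  20.6   17.2   49.3]]
[array([21.7, 29.2]), array([-24.5, -17.6])]
```

```bash
python3 -m creep '{"delta_pos":[[3,0,-0.1],[6,0,-0.1],[9,0,-0.1],[11,0,-0.1],[12.2,0,-0.1],[12.6,0,-0.1],[12.6,0,-0.1]],"dr":[[0,0,0],[0,0,0],[0,0,0],[0,0,0],[0,0,0],[0,0,0],[0,0,0]]}'; python3 -c "
from h import *
print(to(-45,1,23));w=grab('wrist','w2')"
```

```text
clock: 2.85
position: [0.7507, -0.0545, 0.0244]
ee_rot: [-0.424, -0.565, -0.425, 0.566]
contact_force: [0.2, 0.3, 0.7]
width: 0.0005
('fix', array([-144.8,   -3. ,   24.4]), 'd_cm', array([ 0.14, -9.98,  0.36]), 'dr', array([ 0.003, -0.   ,  0.   ]), -1)
```

View pics/w2.png

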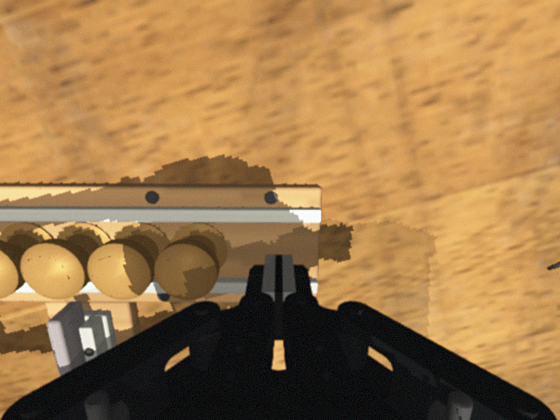

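Jaws lie along the channel, the tip at (279,270) and k4's rear edge at (218,268). I'll approach, then push slowly at 5 mm/row.

```bash
python3 -m creep '{"delta_pos":[[0.1,-0.6,0.4],[0.1,-1.2,0.4],[0.1,-1.7,0.4],[0.1,-2.2,0.4],[0.1,-2.7,0.4],[0.1,-3.2,0.4],[0.1,-3.7,0.4],[0.1,-4.2,0.4],[0.1,-4.7,0.4],[0.1,-5.2,0.4]],"dr":[[0,0,0],[0,0,0],[0,0,0],[0,0,0],[0,0,0],[0,0,0],[0,0,0],[0,0,0],[0,0,0],[0,0,0]]}'; python3 -c "
from h import *
s,_=st();print('f along fixture',F.T@s['contact_force'][:2]);print(to(-30,1,23));w=grab('side','d2')
c=w['pixels'][130:250,170:400];cv2.imwrite('pics/d2c.png',cv2.resize(c,None,fx=3,fy=3))"
```

```text
clock: 3.9
position: [0.6992, -0.0438, 0.0235]
ee_rot: [0.424, 0.566, 0.425, -0.565]
contact_force: [0.0, -0.6, 0.6]
width: -0.0001
f along fixture [-0.16177672  0.54576732]
('fix', array([-92.4,   1.2,  23.5]), 'd_cm', array([ 0.05, -6.24, -0.04]), 'dr', array([ 0.003, -0.   , -0.   ]), -1)
```

View pics/d2c.png

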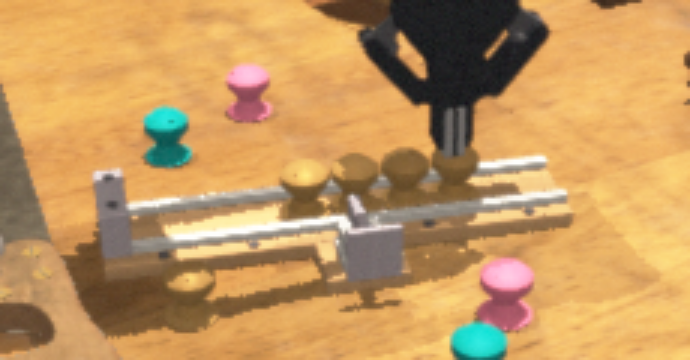

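The side view shows the tip at about (455,150) in the crop, apparently at knob_4's head. The knobs look unmoved and there is no force, so I'll check in 3D.

```bash
python3 - <<'E'
from h import *
for f in('d0','d2'):
    w=world(load(f))*1000
    l=np.concatenate([(w[...,:2]-O)@F,w[...,2:]],-1)
    print(f)
    for v in (150,160,170,176,180,184,188): print(v,[tuple(l[v,u].round().tolist()) for u in(310,316,322,328,334)])
s=grab('scene','s2')
cv2.imwrite('pics/s2c.png',cv2.resize(s['pixels'][150:290,170:330],None,fx=4,fy=4))
E
```

```text
d0
150 [(-128.0, -229.0, -1.0), (-141.0, -221.0, 1.0), (-156.0, -221.0, -1.0), (-171.0, -220.0, -2.0), (-185.0, -215.0, -1.0)]
160 [(-114.0, -174.0, 1.0), (-128.0, -173.0, -0.0), (-142.0, -166.0, 1.0), (-155.0, -163.0, 1.0), (-169.0, -161.0, 1.0)]
170 [(-104.0, -131.0, -2.0), (-116.0, -125.0, -0.0), (-130.0, -121.0, 0.0), (-143.0, -118.0, 1.0), (-157.0, -117.0, -1.0)]
176 [(-96.0, -99.0, 1.0), (-110.0, -101.0, -2.0), (-124.0, -98.0, -2.0), (-136.0, -94.0, -1.0), (-149.0, -90.0, -1.0)]
180 [(-92.0, -84.0, -1.0), (-83.0, 3.0, 50.0), (-95.0, 3.0, 48.0), (-109.0, 2.0, 46.0), (-145.0, -73.0, -1.0)]
184 [(-68.0, 10.0, 46.0), (-81.0, 9.0, 44.0), (-93.0, 13.0, 45.0), (-106.0, 13.0, 43.0), (-129.0, -22.0, 20.0)]
188 [(-67.0, 15.0, 40.0), (-83.0, 4.0, 31.0), (-92.0, 16.0, 37.0), (-115.0, -17.0, 15.0), (-128.0, -17.0, 13.0)]
d2
150 [(-126.0, -224.0, 2.0), (-77.0, 20.0, 127.0), (-96.0, -6.0, 112.0), (-101.0, 20.0, 124.0), (-121.0, -8.0, 108.0)]
160 [(-67.0, 14.0, 103.0), (-79.0, 14.0, 102.0), (-94.0, 4.0, 95.0), (-103.0, 14.0, 99.0), (-115.0, 16.0, 99.0)]
170 [(-104.0, -131.0, -2.0), (-81.0, 6.0, 75.0), (-92.0, 12.0, 77.0), (nan, nan, nan), (-157.0, -116.0, -0.0)]
176 [(-96.0, -101.0, -0.0), (-83.0, 3.0, 59.0), (-92.0, 13.0, 63.0), (-135.0, -89.0, 2.0), (-149.0, -89.0, -0.0)]
180 [(-91.0, -81.0, 1.0), (-84.0, -0.0, 48.0), (-93.0, 11.0, 53.0), (-109.0, 2.0, 46.0), (-144.0, -72.0, -0.0)]
184 [(-68.0, 10.0, 46.0), (-82.0, 8.0, 43.0), (-93.0, 12.0, 44.0), (-107.0, 9.0, 41.0), (-130.0, -26.0, 18.0)]
188 [(-67.0, 15.0, 40.0), (-83.0, 5.0, 32.0), (-92.0, 16.0, 37.0), (-116.0, -20.0, 13.0), (-130.0, -22.0, 10.0)]
```

View pics/s2c.png

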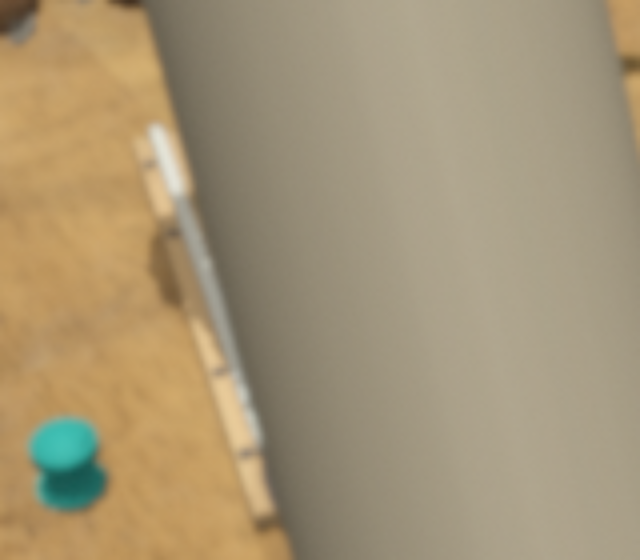

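```bash
python3 - <<'E'
from h import *
for f,p in(('w1',[.7509,-.0566,.1491]),('w2',[.7507,-.0545,.0244]),('d2',[.6992,-.0438,.0235])):
    d=load(f); print(f,cv2.projectPoints(np.array([p]),d['rvec'],d['tvec'],d['intrinsics'],None)[0].ravel())
for f in('w1','w2'):
    w=world(load(f))*1000;l=np.concatenate([(w[...,:2]-O)@F,w[...,2:]],-1)
    for v in(255,258,262,270,280,300): print(f,v,[l[v,u].round().tolist() for u in(272,286)])
d=grab('wrist','w3')
E
```

```text
w1 [278.21305638 248.67150666]
w2 [278.26508227 248.7412887 ]
d2 [320.01849639 190.03873192]
w1 255 [[-143.0, -11.0, 178.0], [-149.0, -10.0, 177.0]]
w1 258 [[-143.0, -10.0, 180.0], [-149.0, -11.0, 181.0]]
w1 262 [[-143.0, -11.0, 185.0], [-149.0, -11.0, 186.0]]
w1 270 [[-143.0, -10.0, 192.0], [-149.0, -10.0, 192.0]]
w1 280 [[-143.0, -10.0, 202.0], [-149.0, -10.0, 202.0]]
w1 300 [[-143.0, -12.0, 218.0], [-148.0, -11.0, 217.0]]
w2 255 [[-142.0, -12.0, 53.0], [-148.0, -12.0, 53.0]]
w2 258 [[-142.0, -13.0, 57.0], [-148.0, -13.0, 57.0]]
w2 262 [[-142.0, -13.0, 61.0], [-148.0, -12.0, 59.0]]
w2 270 [[-142.0, -12.0, 67.0], [-148.0, -12.0, 68.0]]
w2 280 [[-142.0, -12.0, 77.0], [-148.0, -12.0, 76.0]]
w2 300 [[-143.0, -14.0, 94.0], [-148.0, -13.0, 92.0]]
```

View pics/w3.png

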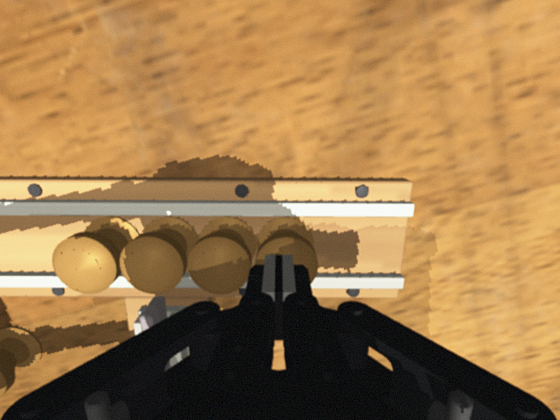

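This close-up shows the fingertip (265–293, 255) hovering over knob_4's head at (287,255). The depth cloud puts the real tips about 27 mm above the reported TCP, at z≈51 mm, so the fingers passed just over the row without touching it. I'll back off up and rearward, then come down about 26 mm lower while watching the force.

```bash
python3 -m creep '{"delta_pos":[[-1,0,0],[-1.5,1.5,0],[-1.5,3.5,0],[-1.5,5.2,0],[0,5.2,0],[1,5.2,0],[1.6,5.2,0],[2,5.2,0],[2.4,5.2,0],[2.4,5.2,0]],"dr":[[0,0,0],[0,0,0],[0,0,0],[0,0,0],[0,0,0],[0,0,0],[0,0,0],[0,0,0],[0,0,0],[0,0,0]]}'; python3 - <<'E'
from h import *
print(to(-45,1,-2)); d=grab('wrist','w4')
s=grab('side','d4'); w=world(s)*1000;l=np.concatenate([(w[...,:2]-O)@F,w[...,2:]],-1)
m=(l[...,0]<-118)&(l[...,0]>-165)&(abs(l[...,1])<16)&(l[...,2]>16)&(l[...,2]<120)
k=l[m]
for z in range(16,100,8):
    q=k[(k[:,2]>=z)&(k[:,2]<z+8)]
    if len(q):print(z,len(q),q.min(0).round(),q.max(0).round())
E
```

```text
clock: 5.05
position: [0.7489, -0.0582, -0.001]
ee_rot: [-0.424, -0.565, -0.425, 0.566]
contact_force: [-0.7, 0.3, 0.5]
width: 0.0002
('fix', array([-144.1,    1.1,   -1. ]), 'd_cm', array([ 0.11, -9.91, -0.04]), 'dr', array([0.003, 0.   , 0.001]), -1)
16 2 [-142.    1.   23.] [-137.    9.   24.]
24 25 [-154.    1.   25.] [-132.   14.   32.]
32 45 [-158.   -6.   32.] [-130.   13.   39.]
40 52 [-157.   -8.   40.] [-129.   13.   48.]
48 50 [-156.   -6.   48.] [-129.   14.   56.]
56 45 [-158.    1.   56.] [-129.   14.   64.]
64 64 [-163.   -6.   64.] [-120.   16.   72.]
72 89 [-164.   -9.   72.] [-118.   16.   80.]
80 52 [-159.   -8.   80.] [-119.   16.   88.]
88 25 [-157.   -8.   88.] [-126.   16.   96.]
96 26 [-164.    5.   97.] [-120.   16.  104.]
```

Tips now measured at z≈24 mm, with the front face about 14 mm ahead of the TCP and no force. Pushing.

```bash
python3 -m creep '{"delta_pos":[[0,-0.8,0],[0,-1.3,0],[0,-1.8,0],[0,-2.3,0],[0,-2.8,0],[0,-3.3,0],[0,-3.8,0],[0,-4.3,0],[0,-4.8,0],[0,-5.2,0]],"dr":[[0,0,0],[0,0,0],[0,0,0],[0,0,0],[0,0,0],[0,0,0],[0,0,0],[0,0,0],[0,0,0],[0,0,0]]}'; cat >> h.py <<'E'
def row(f):
    s,_=st();print('f',(F.T@s['contact_force'][:2]).round(1),s['contact_force'][2].round(1),'fix',fix().round(1))
    w=world(grab('side',f))*1000;l=np.concatenate([(w[...,:2]-O)@F,w[...,2:]],-1)
    k=l[(l[...,2]>36)&(l[...,2]<52)&(abs(l[...,1])<19)&(l[...,0]<126)&(l[...,0]>-130)]
    h,e=np.histogram(k[k[:,2]>46][:,0],np.arange(-130,131,5));print('tops',[(int(a),int(n)) for a,n in zip(e,h) if n]);print('x ext',np.percentile(k[:,0],[1,99]).round(1))
E
python3 -c "
from h import *
row('d5')"
```

```text
clock: 6.15
position: [0.6996, -0.0439, -0.0002]
ee_rot: [0.425, 0.566, 0.424, -0.565]
contact_force: [3.0, 0.1, 1.1]
width: 0.0
f [-2.9 -0.9] 1.1 fix [-92.8   1.2  -0.2]
tops [(-110, 1), (-105, 6), (-100, 5), (-95, 7), (-90, 5), (-85, 6), (-80, 6), (-75, 3), (-70, 13), (-65, 17), (-60, 17), (-55, 15), (-50, 5), (-40, 5), (-35, 12), (-30, 16), (-25, 19), (-20, 11), (-15, 5), (-5, 6), (0, 12), (5, 17), (10, 16), (15, 14), (20, 3), (30, 6), (35, 11), (40, 14), (45, 18), (50, 11), (55, 3)]
x ext [-103.4   58.4]
```

Contact is made: 2.9 N and the row is moving evenly, with 35 mm pitch.

```bash
python3 -m creep '{"delta_pos":[[0,-0.5,0],[0,-1.0,0],[0,-1.5,0],[0,-2.0,0],[0,-2.5,0],[0,-3.0,0],[0,-3.5,0],[0,-4.0,0],[0,-4.5,0],[0,-5.0,0]],"dr":[[0,0,0],[0,0,0],[0,0,0],[0,0,0],[0,0,0],[0,0,0],[0,0,0],[0,0,0],[0,0,0],[0,0,0]]}'; python3 -c "
from h import *
row('d6')"
```

```text
clock: 7.2
position: [0.6515, -0.0299, -0.0003]
ee_rot: [0.425, 0.566, 0.424, -0.565]
contact_force: [4.9, -2.3, 3.3]
width: 0.0
f [-5.4  0.8] 3.3 fix [-42.7   1.4  -0.3]
tops [(-55, 11), (-50, 4), (-45, 6), (-40, 5), (-35, 5), (-30, 8), (-25, 5), (-20, 13), (-15, 15), (-10, 18), (-5, 11), (0, 7), (10, 5), (15, 13), (20, 19), (25, 17), (30, 15), (35, 4), (45, 4), (50, 14), (55, 14), (60, 19), (65, 13), (70, 2), (80, 6), (85, 14), (90, 18), (95, 15), (100, 14), (105, 3)]
x ext [-53.7 108.6]
```

```bash
python3 -m creep '{"delta_pos":[[0,-0.4,0],[0,-0.7,0],[0,-1.0,0],[0,-1.2,0],[0,-1.35,0],[0,-1.5,0],[0,-1.6,0],[0,-1.7,0]],"dr":[[0,0,0],[0,0,0],[0,0,0],[0,0,0],[0,0,0],[0,0,0],[0,0,0],[0,0,0]]}'; python3 -c "
from h import *
row('d7')"
```

```text
clock: 8.05
position: [0.6353, -0.0252, -0.0005]
ee_rot: [0.425, 0.566, 0.424, -0.565]
contact_force: [4.2, -1.7, 2.6]
width: -0.0001
f [-4.5  0.4] 2.6 fix [-25.8   1.5  -0.5]
tops [(-40, 5), (-35, 4), (-30, 6), (-25, 6), (-20, 6), (-15, 7), (-10, 2), (-5, 11), (0, 14), (5, 20), (10, 15), (15, 7), (25, 1), (30, 12), (35, 16), (40, 17), (45, 13), (50, 8), (55, 1), (60, 4), (65, 8), (70, 17), (75, 15), (80, 17), (85, 6), (95, 2), (100, 10), (105, 17), (110, 17), (115, 16), (120, 6)]
x ext [-36.7 123.7]
```

Still sliding at 4.5 N. I'll creep in 0.5 mm rows until the force rises.

```bash
python3 -m creep '{"delta_pos":[[0,-0.05,0],[0,-0.1,0],[0,-0.15,0],[0,-0.2,0]],"dr":[[0,0,0],[0,0,0],[0,0,0],[0,0,0]]}'; python3 -m creep '{"delta_pos":[[0,-0.05,0],[0,-0.1,0]],"dr":[[0,0,0],[0,0,0]]}'
```

```text
clock: 8.5
position: [0.6334, -0.0246, -0.0005]
ee_rot: [0.425, 0.566, 0.424, -0.565]
contact_force: [5.1, -0.9, 3.9]
width: -0.0
clock: 8.7
position: [0.633, -0.0245, -0.0004]
ee_rot: [0.425, 0.566, 0.424, -0.565]
contact_force: [6.4, -0.9, 2.3]
width: -0.0001
```

```bash
python3 -m creep '{"delta_pos":[[0,-0.05,0],[0,-0.1,0]],"dr":[[0,0,0],[0,0,0]]}'; python3 -m creep '{"delta_pos":[[0,-0.05,0],[0,-0.1,0]],"dr":[[0,0,0],[0,0,0]]}';python3 -c "
from h import *
row('d8')"
```

```text
clock: 8.9
position: [0.633, -0.0245, -0.0003]
ee_rot: [0.425, 0.566, 0.424, -0.565]
contact_force: [6.7, -2.4, 2.1]
width: -0.0004
clock: 9.1
position: [0.6329, -0.0244, -0.0002]
ee_rot: [0.426, 0.567, 0.423, -0.564]
contact_force: [8.3, -2.6, 0.1]
width: 0.0002
f [-8.7  0.2] 0.1 fix [-23.2   1.4  -0.2]
tops [(-35, 6), (-30, 3), (-25, 7), (-20, 7), (-15, 7), (-10, 4), (-5, 6), (0, 15), (5, 16), (10, 17), (15, 13), (20, 5), (30, 7), (35, 14), (40, 15), (45, 17), (50, 12), (55, 3), (60, 1), (65, 8), (70, 14), (75, 14), (80, 18), (85, 11), (90, 2), (100, 8), (105, 14), (110, 16), (115, 16), (120, 13), (125, 2)]
x ext [-31.9 124.6]
```

Motion has stopped and the force rose to 8.7 N with the finger at x=-23, as expected for a home row. Now I'll back off, rise and move beyond the keeper tab.

```bash
python3 -m creep '{"delta_pos":[[0,0.5,0],[0,1.5,0],[0,2.5,0],[-3,2.5,0],[-6,2.5,0],[-7,2.5,1],[-7,2,5],[-7,1,9],[-7,-0.3,13],[-7,-0.5,13.3]],"dr":[[0,0,0],[0,0,0],[0,0,0],[0,0,0],[0,0,0],[0,0,0],[0,0,0],[0,0,0],[0,0,0],[0,0,0]]}'; python3 -c "
from h import *
print(to(-18,133,16));row('d9')
d=load('d9');cv2.imwrite('pics/d9c.png',cv2.resize(d['pixels'][130:260,170:400],None,fx=3,fy=3))
w=world(d)*1000;l=np.concatenate([(w[...,:2]-O)@F,w[...,2:]],-1)
t=l[(l[...,2]>46)&(l[...,2]<62)&(l[...,1]>85)&(l[...,1]<118)&(abs(l[...,0]+18)<25)];print('tab',len(t),np.percentile(t,[2,98],axis=0).round(1))"
```

```text
clock: 10.15
position: [0.5845, -0.1539, 0.0682]
ee_rot: [-0.422, -0.565, -0.424, 0.568]
contact_force: [-0.7, 0.0, -1.4]
width: -0.0
('fix', array([-13.4, 139.3,  68.2]), 'd_cm', array([ 5.22,  0.48, -0.64]), 'dr', array([-0.001,  0.002,  0.005]), -1)
f [0.7 0.2] -1.4 fix [-13.4 139.3  68.2]
tops [(-5, 10), (0, 14), (5, 16), (10, 15), (15, 16), (20, 2), (30, 7), (35, 14), (40, 19), (45, 16), (50, 13), (55, 3), (65, 7), (70, 15), (75, 14), (80, 18), (85, 14), (90, 2), (100, 7), (105, 16), (110, 17), (115, 18), (120, 11), (125, 2)]
x ext [ -4.  124.6]
tab 116 [[-34.5  97.5  46.6]
 [ -0.4 104.   58.5]]
```

View pics/d9c.png

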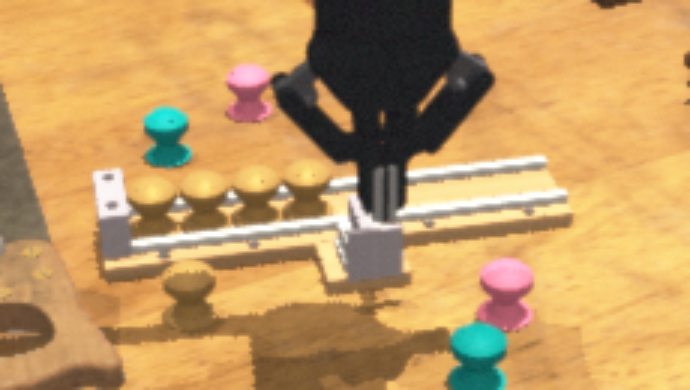

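The row sits tight against the stop (knobs 150–305 px, stop at 112), with no visible gaps, and the tab is still at y≈104. Descending outside the tab.

```bash
python3 -m creep '{"delta_pos":[[1.5,0.4,0],[3,0.4,0],[4.5,0.4,0],[5.2,0.4,0],[5.2,0.4,-0.8],[5.2,0.4,-1.5],[5.2,0.4,-2.0],[5.2,0.4,-2.5],[5.2,0.4,-3.0],[5.2,0.4,-3.5]],"dr":[[0,0,0],[0,0,0],[0,0,0],[0,0,0],[0,0,0],[0,0,0],[0,0,0],[0,0,0],[0,0,0],[0,0,0]]}'; python3 -c "
from h import *
print(to(-18,67,16));row('d10')
d=load('d10');cv2.imwrite('pics/d10c.png',cv2.resize(d['pixels'][130:260,170:400],None,fx=3,fy=3))"
```

```text
clock: 11.2
position: [0.6029, -0.1177, 0.0181]
ee_rot: [0.425, 0.566, 0.424, -0.565]
contact_force: [1.2, -2.0, 0.4]
width: -0.0002
('fix', array([-20.8,  99.4,  18.1]), 'd_cm', array([ 0.2 , -0.26, -3.24]), 'dr', array([ 0.003,  0.   , -0.002]), -1)
f [-1.7  1.6] 0.4 fix [-20.8  99.4  18.1]
tops [(10, 9), (15, 11), (20, 3), (30, 5), (35, 15), (40, 14), (45, 15), (50, 14), (55, 4), (65, 9), (70, 15), (75, 18), (80, 19), (85, 13), (90, 4), (95, 1), (100, 7), (105, 15), (110, 19), (115, 15), (120, 11), (125, 1)]
x ext [  5.6 125. ]
```

View pics/d10c.png

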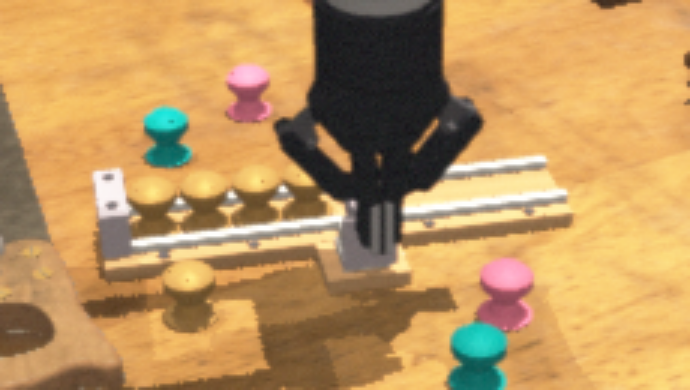

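The finger is on the tab's outer face (crop 385,225) and the keeper is moving at 1.6 N. Continuing.

```bash
python3 -m creep '{"delta_pos":[[0,0,-0.5],[0,0,-1.0],[0,0,-1.5],[0,0,-2.0],[0,0,-2.4],[0,0,-2.7],[0,0,-2.9],[0,0,-3.0]],"dr":[[0,0,0],[0,0,0],[0,0,0],[0,0,0],[0,0,0],[0,0,0],[0,0,0],[0,0,0]]}'; python3 -c "
from h import *
row('d11')"; python3 -m creep '{"delta_pos":[[0,0,-0.1],[0,0,-0.2],[0,0,-0.3]],"dr":[[0,0,0],[0,0,0],[0,0,0]]}';  python3 -c "
from h import *
row('d12')"
```

```text
clock: 12.05
position: [0.6105, -0.0885, 0.0175]
ee_rot: [0.424, 0.565, 0.425, -0.565]
contact_force: [-0.7, -2.6, 2.1]
width: 0.0001
f [-0.   2.7] 2.1 fix [-19.9  69.2  17.5]
tops [(-5, 1), (0, 3), (5, 14), (10, 16), (15, 12), (20, 3), (30, 7), (35, 17), (40, 16), (45, 16), (50, 14), (55, 1), (65, 7), (70, 13), (75, 16), (80, 16), (85, 12), (90, 3), (100, 8), (105, 14), (110, 14), (115, 17), (120, 12), (125, 3)]
x ext [-13.  124.7]
clock: 12.4
position: [0.6112, -0.0859, 0.0174]
ee_rot: [-0.424, -0.565, -0.425, 0.566]
contact_force: [-0.5, -2.0, 0.8]
width: -0.0001
f [-0.1  2.1] 0.8 fix [-19.8  66.6  17.4]
tops [(0, 8), (5, 16), (10, 17), (15, 11), (20, 1), (30, 6), (35, 15), (40, 16), (45, 15), (50, 13), (55, 4), (65, 5), (70, 17), (75, 15), (80, 17), (85, 12), (90, 1), (100, 7), (105, 15), (110, 18), (115, 16), (120, 11), (125, 3)]
x ext [ -4.3 125. ]
```

Still sliding freely. Creeping on until the force rises.

```bash
for i in 1 2; do python3 -m creep '{"delta_pos":[[0,0,-0.08],[0,0,-0.16],[0,0,-0.2]],"dr":[[0,0,0],[0,0,0],[0,0,0]]}' | grep -E 'pos|force'; done;  python3 -c "
from h import *
row('d13')"
```

```text
position: [0.6114, -0.0852, 0.0174]
contact_force: [-1.7, -6.1, 0.3]
position: [0.6114, -0.0852, 0.0175]
contact_force: [-3.6, -10.8, 0.1]
f [ 0.4 11.4] 0.1 fix [-19.8  65.8  17.5]
tops [(0, 7), (5, 15), (10, 18), (15, 13), (20, 3), (25, 1), (30, 7), (35, 15), (40, 16), (45, 16), (50, 14), (55, 1), (65, 5), (70, 14), (75, 15), (80, 21), (85, 11), (90, 4), (100, 9), (105, 14), (110, 18), (115, 15), (120, 11), (125, 3)]
x ext [ -4.1 124.9]
```

It hit the stop: 11.4 N with no further motion, at the expected y. Retreating and checking.

```bash
python3 -m creep '{"delta_pos":[[0,0,0.5],[0,0,1.5],[0,0,3],[-2,0,4],[-5,0,4],[-9,0,5],[-13,0,8],[-16,0,12],[-16,0,14],[-16,0,14]],"dr":[[0,0,0],[0,0,0],[0,0,0],[0,0,0],[0,0,0],[0,0,0],[0,0,0],[0,0,0],[0,0,0],[0,0,0]]}'; python3 -c "
from h import *
row('d14')
d=load('d14');cv2.imwrite('pics/d14c.png',cv2.resize(d['pixels'][130:260,170:400],None,fx=3,fy=3))
w=world(d)*1000;l=np.concatenate([(w[...,:2]-O)@F,w[...,2:]],-1)
t=l[(l[...,2]>44)&(l[...,2]<62)&(l[...,1]>30)&(l[...,1]<118)&(abs(l[...,0]+18)<25)];print('tab',len(t),np.percentile(t,[2,98],axis=0).round(1))
t=l[(l[...,2]>36)&(l[...,2]<46)&(l[...,1]>-36)&(l[...,1]<48)&(abs(l[...,0]+18)<7)];print('plate',len(t),np.percentile(t,[2,98],axis=0).round(1))"
```

```text
clock: 14.1
position: [0.5729, -0.2201, 0.1789]
ee_rot: [0.424, 0.567, 0.422, -0.566]
contact_force: [0.4, 0.9, -0.6]
width: -0.0002
f [-0.1 -1. ] -0.6 fix [-20.9 206.1 178.9]
tops [(-5, 6), (0, 16), (5, 16), (10, 15), (15, 13), (20, 4), (30, 4), (35, 15), (40, 18), (45, 16), (50, 16), (55, 2), (65, 4), (70, 15), (75, 12), (80, 18), (85, 11), (90, 1), (100, 10), (105, 16), (110, 16), (115, 18), (120, 11), (125, 2)]
x ext [-18.9 124.8]
tab 127 [[-33.4  51.1  44.2]
 [ -0.1  57.   58.5]]
plate 43 [[-20.5 -14.4  37.8]
 [-13.   26.   43.3]]
```

View pics/d14c.png

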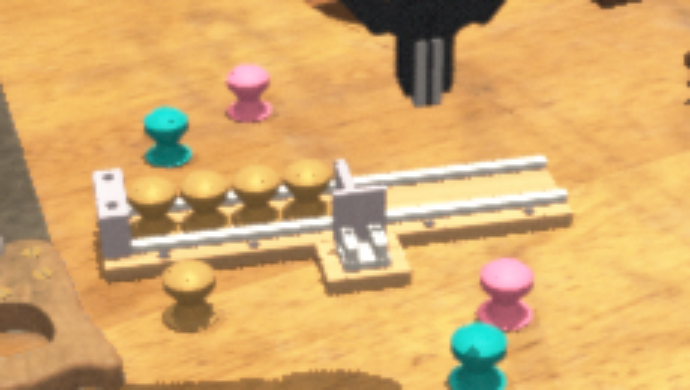

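The last view shows the row tight between the stop (112,215) and the keeper plate (345,175). The tab is in at (360,205), the spare knob and decoys stand as before, and the arm is clear.

```bash
python3 -c "
from rig import manip
print(manip.sign_off())"
```

```text
the job is handed in; nothing more can be done
None
```

The four knobs are pushed up against the end stop, the keeper is fully across behind the last one, and the job is handed in at about 14 s on the robot's clock.

- **Row:** I pushed it from behind with the shut fingertips until it stopped moving. Sliding took 3–5 N, and the force rose to about 9 N at the stop. In the last picture the knobs are evenly spaced at about 35 mm, with no gaps visible.
- **Keeper:** I pushed it by its tab until it stopped at about 11 N. The last picture puts the plate's inner end at y ≈ -14 mm, where -16 mm is nominal. The tab reads about 57 mm against a nominal 54 mm. The side camera seems to read about 3 mm high in y, so the forced stop is my main evidence that it is fully across.
- **Clearance:** The arm ended about 15 cm clear of the fixture and touching nothing. The spare knob and the look-alikes in the final crop stand where they were. I did not check the padlock and hinge pin at the end, but the arm never went near them.

**Disagreement:** The fingertips sit about 25–28 mm higher than the reported TCP. Because of this my first push passed about 2 mm above the last knob; I saw no contact and nothing moved. I corrected the height for the rest of the job.

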